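# Pin a drilled blank on the marking-out fixture and set the straightedge against its dowels

## Robot

A 6-joint arm with a two-finger parallel gripper is mounted at the origin on the work surface. World frame = base frame: x ahead of the robot, y to its left, z up, the work surface at z = 0. Lengths are in m, angles in degrees, forces in N, time in s.
With the tool pointing down it reaches from about 0.4 to 0.925 m from the base axis. Payload 12.5 kg.
Tool frame: the origin (TCP) lies at the very end of the fingers, on their centre line; the grasp point (between the pads) lies env.grip_depth behind it (env.grip_depth is the distance from the TCP to the grasp point, in m); z points along the fingers, x is the direction in which the jaws open and shut, and the axes are right-handed (so a half turn about z gives the same grasp; the last joint's range is limited). The gripper opens to 95 mm and grips with 3 to 60 N. Pads are 20 mm wide; open, the fingers measure 119 mm over their backs; the gripper's body (75 mm by 180 mm) begins 59 mm behind the grasp point.
Start: joints at [70.21, 28.126, 89.318, -0, 62.55, -6.05], TCP at [0.148, 0.607, 0.215] pointing down, gripper open.
Joint ranges: [-177.58, 177.58], [-47.91, 125.51], [2.72, 160], [-65.01, 245.01], [3.68, 167.84], [-153.87, 153.87]. Speed limits (degrees/s): [127.2, 127.2, 159.86, 180, 180, 180].

## Interface

Orientations are given as [roll, pitch, yaw] about the fixed x, y, z axes, in that order (R = Rz(yaw) Ry(pitch) Rx(roll)).
In Python, from rig import env, viewer gives the robot as it stands.
- The arm moves only by the shell command python3 -m pendant 'ROWS' [OPENING] [FORCE]. ROWS is JSON, a list of rows, each a list of 4 numbers: the shift along the tool's x, y, z in cm, then the turn about the tool's z in rad. A call has 1 to 8 rows; each row shifts and turns the commanded pose from where the row before left it, along the tool's axes as they then stand; what a row does not reach is not made up. A row lasts 1/10 s, in which the tool goes at most 50 mm and 8.59 degrees, less where a joint would pass 70% of its speed; a pose out of reach is approached as far as the arm can. A call is refused whole if a number of a shift passes 5 or a number of a turn 0.15, either way. A call with a gripper value outside its range is refused whole. OPENING is the opening, from 0 (shut) to 1 (fully open), set as the call begins (- or left out, the last holds). The fingers move at their own pace and stop on an object; FORCE is the grip in N (left out, the last holds). Time passes only in rows, so rows that do not move let the fingers close. It gives the time, the measured TCP pose, the force and the opening at its end, in the units of the state.
- env.get_state(): the state, without advancing time (a new reading comes with each control period).
- viewer.get_image(name): name is "scene" or "top" or "wrist"; returns a dict with "color" (400x640x3 uint8, blue, green, red), "vertical_fov" (degrees; the focal length in pixels is half the picture's height over the tangent of half this angle, whatever the lens; pixels are square), "cx", "cy" (the principal point, pixels), "k1" (the pictures are not rectified: a ray, as slopes to the right and down, at radius r is drawn at 1 + k1 r^2 times it, then the intrinsics apply), "position" and "rotation" of the camera in the world. Camera axes: x right, y up, looking along -z (the intrinsics and any distortion apply to the point x, -y, -z); pixel columns grow to the right and rows downward; lengths in m; the calibration is good to about 2 mm. A picture is of the moment at which its call begins. There is no depth.
- env.job_done(): hands the job in, once; it reports no verdict.
The state is a dict: "clock": time; "q": joint angles; "joint_vel": joint speeds; "effort": joint torques, N m; "ee_pos": TCP position; "tool_rot": TCP orientation; "force": force on the tool from outside, world axes, zero at the start; "moment": the same for the moment, N m; "finger_gap": finger opening in m.
Only numpy, scipy, OpenCV 4.12 (cv2) and the standard library are available. Lean on these libraries where they do the work, as an engineer would, in place of code of your own. Each camera call takes 0.05 s, during which the arm holds its last target.

## Task

Thread the steel blank with the two holes over the fixture's two dowels and let it down, without dropping it, until it lies flat on the base. Then slide the straightedge, without lifting it, off its rest strips and over the blank until its long edge touches both dowels at once, and leave it lying flat there ready for scribing. Leave the other tools and the undrilled offcut where they are.

Things in the scene. Friction and masses are not known exactly. Their poses are not given: they have to be found in the camera images.
- fixture: Marking-out fixture, fixed: dark iron base plate 190 x 230 x 16 mm. Origin on the table (z = 0) midway between its two dowels; the plate spans x -135 to +55, y -115 to +115 mm. z up, y along the line of the dowels, +x from the rest strips to the dowels (roughly away from the robot). A seated blank is centred at x = y = 0, its centre 20 mm above the table.
- dowel_left (a point): Top centre of the upright steel dowel at the fixture's x = 0, y = +45 mm, 50 mm above the table (axes as the fixture's). 12 mm diameter, standing 34 mm out of the base plate; the top 8 mm tapers to 5 mm diameter.
- dowel_right (a point): Top centre of the same kind of dowel at the fixture's x = 0, y = -45 mm.
- rest_left (a point): Top centre of a dark steel rest strip fixed on the base, 90 (x) x 70 (y) x 8.3 mm: the fixture's x -130 to -40, y +35 to +105 mm, top 24.3 mm above the table (0.3 mm above a seated blank's top). The 70 mm wide channel between the two strips is empty down to the base plate's top, 16 mm above the table: fingers fit there.
- rest_right (a point): Top centre of the like rest strip at the fixture's y -105 to -35 mm.
- blank_center (a point): Centre (4 mm above its underside) of the loose steel blank, 60 (x) x 150 (y) x 8 mm, 0.37 to 0.64 kg, lying flat on the table beside the fixture. Two through holes, 13.6 mm diameter, at x = 0, y = +45 and -45 mm. Alike both ways round and both sides up. z up, y along its length.
- straightedge_center (a point): Centre (4 mm above its underside) of the loose straightedge, a plain bright steel bar 36 (x) x 200 (y) x 8 mm, 0.35 to 0.53 kg (under 10 N slides it), both long edges alike, a dark hanging hole near one end. Starts lying across both rest strips, a little askew. y along it, x across it towards the dowels, z up. Touching, a dowel's axis is 24 mm from its centre line.
- surface_gauge_base (a point): Bystander: surface gauge, a round dark iron base 100 mm in diameter with a 200 mm high pillar and a thin scriber; the point lies on its axis, 12 mm above the table. Loose.
- offcut_center (a point): Bystander: undrilled steel offcut, 60 (x) x 100 (y) x 8 mm, lying flat, no holes; the point is its centre. Loose.
- square_stock (a point): Bystander: engineer's square lying flat, dark stock 18 (x) x 85 (y) x 14 mm and a steel blade 120 x 22 x 3 mm pointing along its +x; the point is the centre of the stock. Loose.
There are look-alikes about, which are no part of the job. Leave any blue, pink or yellow look-alike of the part that bears straightedge_center alone.

How it is judged (in metres and radians):
On the way, in this order (a step that is already met when the one before it is completed fails the run):
1. the blank is threaded over both dowels and lies flat on the fixture's base (z of blank_center in the frame of fixture between 0.0185 and 0.0215 m and x of blank_center in the frame of fixture between -0.0025 and 0.0025 m and y of blank_center in the frame of fixture between -0.0025 and 0.0025 m and angle between the y axis of blank_center and the y axis of fixture, either way round below 0.04 rad and angle between blank_center's own z axis and vertical below 0.03 rad), for 0.2 s.
2. the straightedge lies flat on the blank and touches both dowels (((x of dowel_left in the frame of straightedge_center between 0.0225 and 0.0255 m and x of dowel_right in the frame of straightedge_center between 0.0225 and 0.0255 m) or (x of dowel_left in the frame of straightedge_center between -0.0255 and -0.0225 m and x of dowel_right in the frame of straightedge_center between -0.0255 and -0.0225 m)) and y of dowel_left in the frame of straightedge_center between -0.097 and 0.097 m and y of dowel_right in the frame of straightedge_center between -0.097 and 0.097 m and z of straightedge_center in the frame of fixture between 0.0265 and 0.0297 m and angle between straightedge_center's own z axis and vertical below 0.03 rad and x of straightedge_center in the frame of fixture below 0 m), for 0.2 s.
At the end, for the whole second after the job is handed in: Blank flat on the base over both dowels (height within 1.5 mm, centre within 2.5 mm, tilt under 0.03 rad); straightedge flat on the blank (1.5 mm, 0.03 rad), on the rest-strip side, its long edge within 1.5 mm of touching each dowel and reaching past both; both at rest (all of step 1 and all of step 2 and linear speed of each of blank, straightedge below 0.01 m/s).
It fails at once if the straightedge is lifted instead of slid (its centre rises more than 12 mm) (z of straightedge_center in the frame of fixture above 0.0405 m).
It fails at once if the blank is dropped onto the fixture (falls faster than 0.5 m/s over the dowels) (linear speed of blank above 0.5 m/s and horizontal distance between blank_center and fixture below 0.02 m).
It fails at once if a bystander tool or the offcut is moved more than 15 mm (distance of any of surface_gauge_base, offcut_center, square_stock from where it was at the start of the episode above 0.015 m).
It also fails if it takes over 56 s, if anything falls off the work surface, if the arm or the gripper's body presses on something with over 40 N, if the wrist force passes 120 N, or if a joint passes its speed limit or range.

## Working session

There is one attempt and no reset: what is moved stays moved. The work goes in short steps, Python scripts to look and compute and a shell command to move; the robot and the scene stay as the last step left them, time stands still between calls to the robot, and variables do not carry over. Pictures are saved under pics/ and viewed, and the job is handed in when it is done.

```bash
ls; mkdir -p pics; python3 - <<'E'
from rig import env, viewer
import cv2
print(env.get_state(), env.grip_depth)
for n in ["scene","top","wrist"]:
    d=viewer.get_image(n); cv2.imwrite(f"pics/{n}0.png",d["color"])
    print(n,{k:v for k,v in d.items() if k!="color"})
E
```

```text
pics
{'clock': 0.0, 'q': array([ 7.02105479e+01,  2.81649584e+01,  8.93499643e+01, -9.80695260e-04,
        6.25476349e+01, -6.05103389e+00]), 'joint_vel': array([-0.03649916,  0.06809318, -0.14235627, -0.03307087,  0.09861534,
        0.00295275]), 'effort': array([ 1.67505721e-03, -6.12613320e+01, -2.58176923e+01,  6.93643838e-02,
        4.82197548e-02, -7.11585653e-05]), 'ee_pos': array([0.14833932, 0.60689945, 0.21405391]), 'tool_rot': array([-1.79994270e+02,  6.23007228e-02,  7.62620375e+01]), 'force': array([0.33439556, 0.02692848, 0.60855363]), 'moment': array([-0.03764091, -0.00132571,  0.00931849]), 'finger_gap': 0.09546343633898406} 0.0188
scene {'vertical_fov': 52.233459918240925, 'cx': 316.9592468703808, 'cy': 203.82523173070933, 'k1': -0.04804413183008403, 'position': array([1.15494301, 0.346594  , 0.87713269]), 'rotation': array([ 40.16502193,  -0.25588255, 120.83126672])}
top {'vertical_fov': 49.017375961095624, 'cx': 315.2874362506881, 'cy': 202.57743927774362, 'k1': -0.06387435172640257, 'position': array([0.44987355, 0.01863234, 1.31527237]), 'rotation': array([  5.00718006,  -1.20843092, -90.35405104])}
wrist {'vertical_fov': 61.3730641692293, 'cx': 324.59280634392024, 'cy': 206.54626837119383, 'k1': -0.048459163592541925, 'position': array([0.06835464, 0.62668471, 0.38344497]), 'rotation': array([-1.68975505e+01,  4.86741121e-02,  7.62719545e+01])}
```

View pics/scene0.png

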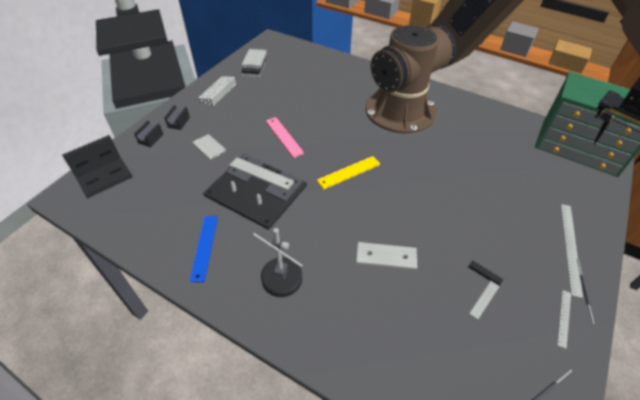

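View pics/top0.png

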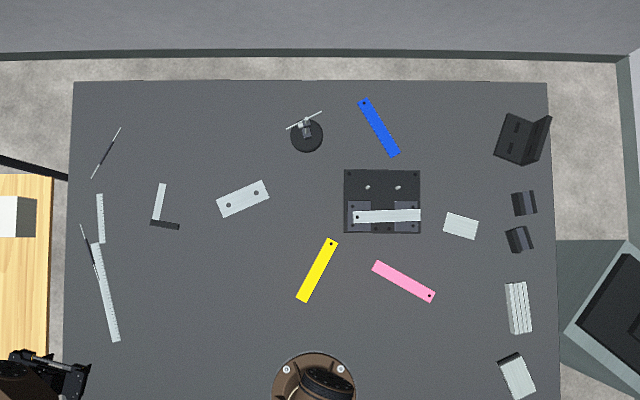

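View pics/wrist0.png

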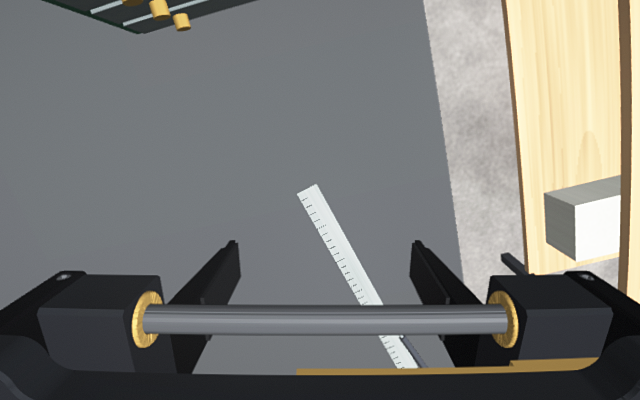

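The top view shows these candidates:
- **Drilled plate (the blank):** at (243,199), with holes at about (228,205) and (256,192).
- **Plain plate without holes:** at (461,226), so this is the offcut.
- **Bright bar (the straightedge):** at (387,216), lying across the rest strips, with its hole at (357,216).
- **Look-alikes:** blue (379,127), pink (403,281) and yellow (317,270).

I'll measure these and check them in an enlarged crop.

```bash
cat > h.py <<'E'
import numpy as np, cv2
from scipy.spatial.transform import Rotation as Ro
def K(d):
    f=d["color"].shape[0]/2/np.tan(np.radians(d["vertical_fov"])/2)
    return np.array([[f,0,d["cx"]],[0,f,d["cy"]],[0,0,1]]), np.array([d["k1"],0,0,0,0.])
def cast(d,px,z):
    k,D=K(d); px=np.array(px,float).reshape(-1,1,2)
    u=cv2.undistortPointsIter(px,k,D,None,None,(3,100,1e-12)).reshape(-1,2)
    r=np.c_[u[:,0],-u[:,1],-np.ones(len(u))]
    w=Ro.from_euler('xyz',d["rotation"],degrees=True).apply(r); p=np.array(d["position"])
    return p+w*((z-p[2])/w[:,2])[:,None]
def proj(d,P):
    k,D=K(d); c=Ro.from_euler('xyz',d["rotation"],degrees=True).inv().apply(np.atleast_2d(P)-d["position"])
    c=c*[1,-1,-1]
    return cv2.projectPoints(c,np.zeros(3),np.zeros(3),k,D)[0].reshape(-1,2)
E
python3 - <<'E'
from rig import env, viewer
from h import *
d=viewer.get_image("top"); im=d["color"]
c=im[150:250,200:500]; cv2.imwrite("pics/crop1.png",cv2.resize(c,None,fx=2.6,fy=2.6,interpolation=cv2.INTER_CUBIC))
s=viewer.get_image("scene"); c=s["color"][130:330,180:440]; cv2.imwrite("pics/crop2.png",cv2.resize(c,None,fx=3,fy=3,interpolation=cv2.INTER_CUBIC))
hsv=cv2.cvtColor(im,cv2.COLOR_BGR2HSV)
m=((hsv[...,2]>150)&(hsv[...,1]<50)).astype(np.uint8)
n,l,st,ce=cv2.connectedComponentsWithStats(m)
for i in range(1,n):
    if st[i,4]>60 and 150<ce[i][1]<250 and 150<ce[i][0]<520:
        cs,_=cv2.findContours((l==i).astype(np.uint8),cv2.RETR_CCOMP,cv2.CHAIN_APPROX_NONE)
        o=max(cs,key=len)
        print(i,st[i],ce[i])
        for z in (0.008,0.0323):
            p=cast(d,o,z); b=cv2.minAreaRect((p[:,:2]*1000).astype(np.float32)); print(z,np.round(b[0],1),np.round(b[1],1),round(b[2],1))
        for h in cs:
            if 4<len(h)<len(o): q=h.reshape(-1,2).mean(0);print('hole',q,cast(d,q,.008)[0])
E
```

```text
61 [ 216  180   54   38 1001] [241.94505495 198.45154845]
0.008 [578.  208.8] [ 61.6 152.1] 23.5
0.0323 [575.6 205.3] [ 60.4 149.3] 23.5
hole [228.2        204.66666667] [0.55912777 0.25047201 0.008     ]
hole [255.625 192.5  ] [0.59531469 0.16877717 0.008     ]
62 [152 183  14  37 273] [158.64468864 201.22344322]
0.008 [570.8 459.4] [ 22.5 110.3] 79.4
0.0323 [568.6 451.2] [ 22.1 108.2] 79.4
68 [353 209  68  14 808] [386.87376238 215.54331683]
0.008 [ 524.3 -223.6] [ 36.4 204.3] 1.7
0.0323 [ 522.9 -219.1] [ 35.7 200.5] 1.7
hole [356.84615385 216.69230769] [ 0.52133806 -0.13374084  0.008     ]
69 [443 212  36  28 654] [460.32721713 225.57492355]
0.008 [ 492.6 -447.7] [101.6  59.9] 73.2
0.0323 [ 491.8 -439. ] [99.7 58.8] 73.2
```

View pics/crop1.png

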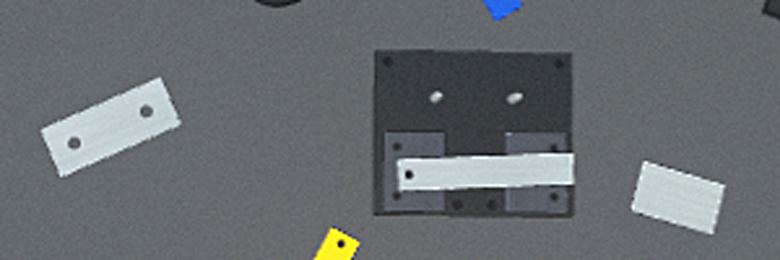

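View pics/crop2.png

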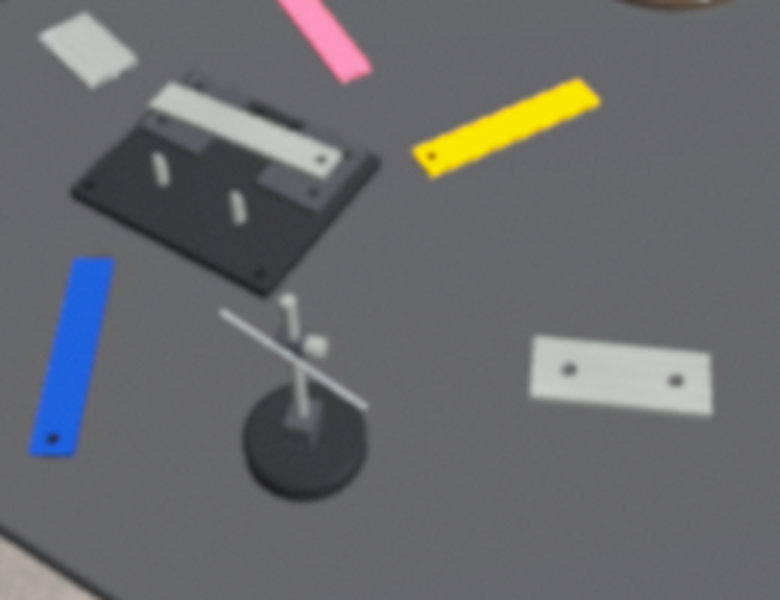

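The crop confirms it: the two-hole blank is at left and the bright bar with the hanging hole lies on the strips. Next I'll measure the fixture.

```bash
python3 - <<'E'
from rig import env, viewer
from h import *
d=viewer.get_image("top"); im=d["color"]
g=cv2.cvtColor(im,cv2.COLOR_BGR2GRAY)
x0,y0,x1,y1=335,160,430,245
r=g[y0:y1,x0:x1]; print(r[5,::6], r[45,::6], r[::6,20])
big=cv2.resize(im[y0:y1,x0:x1],None,fx=8,fy=8,interpolation=cv2.INTER_CUBIC); cv2.imwrite("pics/fix.png",big)
# plate: fill = anything not table-gray
t=np.median(g[250:300,200:280]); print('table',t)
m=(np.abs(r.astype(float)-t)>18).astype(np.uint8)
cs,_=cv2.findContours(m,cv2.RETR_EXTERNAL,cv2.CHAIN_APPROX_NONE)
o=max(cs,key=cv2.contourArea); b=cv2.minAreaRect((cast(d,o.reshape(-1,2)+[x0,y0],.016)[:,:2]*1000).astype(np.float32)); print(b)
for u in [(367.7,187.3),(397.7,187.5)]: print(cast(d,u,.05))
E
```

```text
[104 106 107 102 106 102 103 103 106 107 104 103 105 104 105 107] [ 99 108  54  60  95  92  48  64  66  60  97  95  94  69  59 109] [107 107  59  61  61  62  64  97  98 207 207  97  62 107 104]
table 105.0
((568.0728759765625, -209.15234375), (234.15248107910156, 192.42630004882812), 89.3601303100586)
[[ 0.60463099 -0.16183921  0.05      ]]
[[ 0.60378677 -0.24997702  0.05      ]]
```

View pics/fix.png

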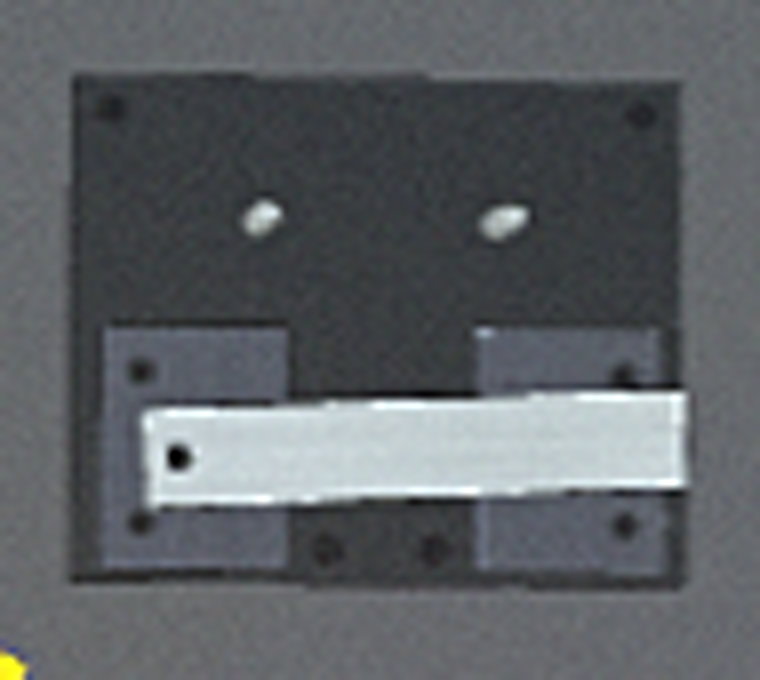

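```bash
cat > plan.py <<'E'
import sys
from h import *
from rig import env
# usage: plan.py x y z yawdeg n [from commanded x y z yaw optional]
a=list(map(float,sys.argv[1:])); tgt=np.array(a[:3]); n=int(a[4])
s=env.get_state(); p=np.array(s["ee_pos"]); R=Ro.from_euler('xyz',s["tool_rot"],degrees=True)
yaw=s["tool_rot"][2]; dy=(a[3]-yaw+180)%360-180; t=round(-np.radians(dy)/n,3); out=[]
for i in range(n):
    w=(tgt-p)/(n-i); r=np.round(R.inv().apply(w)*100,2); p=p+R.apply(r/100); R=R*Ro.from_euler('z',t)
    out.append([*map(float,r),t])
print(np.round(np.r_[s["ee_pos"],s["tool_rot"]],4), out, "end",np.round(p,4),np.round(R.as_euler('xyz',degrees=True),2))
E
python3 plan.py 0.578 0.209 0.14 23.6 14
python3 - <<'E'
from rig import env, viewer
from h import *
d=viewer.get_image("top")
print(cast(d,[(306,140)],.024),cast(d,[(288,129),(322,111)],.15))
E
```

```text
[ 1.484000e-01  6.071000e-01  2.145000e-01 -1.799975e+02  1.430000e-02
  7.626020e+01] [[-2.03, 3.66, 0.53, np.float64(0.066)], [-1.79, 3.78, 0.53, np.float64(0.066)], [-1.53, 3.89, 0.53, np.float64(0.066)], [-1.27, 3.98, 0.53, np.float64(0.066)], [-1.01, 4.06, 0.53, np.float64(0.066)], [-0.74, 4.12, 0.53, np.float64(0.066)], [-0.47, 4.16, 0.53, np.float64(0.066)], [-0.19, 4.18, 0.53, np.float64(0.066)], [0.09, 4.18, 0.54, np.float64(0.066)], [0.36, 4.17, 0.53, np.float64(0.066)], [0.63, 4.14, 0.54, np.float64(0.066)], [0.91, 4.08, 0.53, np.float64(0.066)], [1.17, 4.02, 0.54, np.float64(0.066)], [1.44, 3.92, 0.53, np.float64(0.066)]] end [0.578 0.209 0.14 ] [1.7999e+02 1.0000e-02 2.3320e+01]
[[0.75115095 0.01735926 0.024     ]] [[ 0.7522287   0.06611869  0.15      ]
 [ 0.80230085 -0.02642573  0.15      ]]
```

```bash
python3 -m pendant '[[-2.0,3.7,0.5,0.066],[-1.8,3.8,0.5,0.066],[-1.5,3.9,0.5,0.066],[-1.3,4.0,0.5,0.066],[-1.0,4.1,0.5,0.066],[-0.7,4.1,0.5,0.066],[-0.5,4.2,0.5,0.066],[-0.2,4.2,0.5,0.066]]' 1 30
python3 -m pendant '[[0.1,4.2,0.5,0.066],[0.4,4.2,0.5,0.066],[0.6,4.1,0.5,0.066],[0.9,4.1,0.5,0.066],[1.2,4.0,0.5,0.066],[1.4,3.9,0.5,0.066],[0,0,0,0],[0,0,0,0]]'
python3 - <<'E'
from rig import env, viewer
from h import *
d=viewer.get_image("wrist"); im=d["color"]; cv2.imwrite("pics/w1.png",im)
print({k:v for k,v in d.items() if k!="color"}); s=env.get_state(); print(s["ee_pos"],s["tool_rot"],s["force"])
E
```

```text
clock: 1.15
ee_pos: [0.3966, 0.378, 0.1746]
tool_rot: [180.0, -0.0, 45.9]
force: [-0.5, 1.3, 0.2]
finger_gap: 0.0954
clock: 1.95
ee_pos: [0.5797, 0.2082, 0.1442]
tool_rot: [-180.0, 0.0, 23.2]
force: [-1.0, -0.6, -0.2]
finger_gap: 0.0949
{'vertical_fov': 61.3730641692293, 'cx': 324.59280634392024, 'cy': 206.54626837119383, 'k1': -0.048459163592541925, 'position': array([0.54729461, 0.28392938, 0.31354676]), 'rotation': array([-16.87431981,   0.02561046,  23.25684771])}
[0.57916978 0.20896717 0.14450035] [-1.79982352e+02  2.79373758e-02  2.33256702e+01] [-0.25823229 -0.13668849  0.5069449 ]
```

View pics/w1.png

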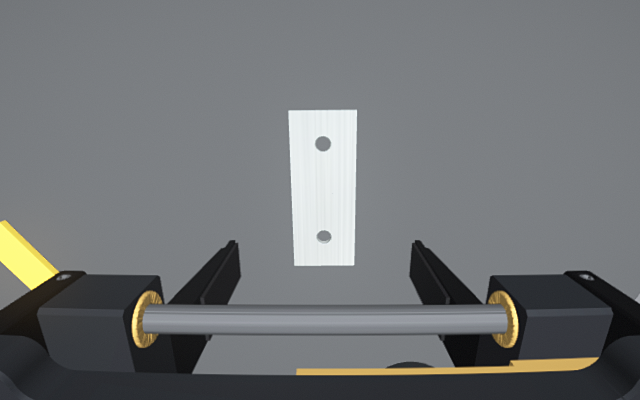

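```bash
cat > blank.py <<'E'
from rig import env, viewer
from h import *
import sys
z=float(sys.argv[1]) if len(sys.argv)>1 else .008
d=viewer.get_image("wrist"); im=d["color"]
hsv=cv2.cvtColor(im,cv2.COLOR_BGR2HSV)
m=((hsv[...,2]>200)&(hsv[...,1]<40)).astype(np.uint8)
m[300:]=0
n,l,st,ce=cv2.connectedComponentsWithStats(m)
i=1+np.argmax(st[1:,4])
cs,_=cv2.findContours((l==i).astype(np.uint8),cv2.RETR_CCOMP,cv2.CHAIN_APPROX_NONE)
o=max(cs,key=len)
b=cv2.minAreaRect((cast(d,o,z)[:,:2]*1000).astype(np.float32)); print(b)
H=[]
for h in cs:
    if 12<len(h)<len(o):
        c=cast(d,h,z)[:,:2]*1000; e=cv2.minEnclosingCircle(c.astype(np.float32)); print('hole',h.reshape(-1,2).mean(0),e,c.mean(0)); H.append(e[0])
if len(H)==2:
    H=np.array(H);v=H[0]-H[1];v=v*np.sign(v[1]);print('mid',H.mean(0),'dist',np.hypot(*v),'yaw',np.degrees(np.arctan2(v[1],v[0]))-90)
E
python3 blank.py
```

```text
((577.0018920898438, 211.0217742919922), (59.95571517944336, 149.26242065429688), 23.800617218017578)
hole [323.6744186  237.30232558] ((594.9730224609375, 170.28150939941406), 8.086524963378906) [594.90504653 170.2547413 ]
hole [322.91304348 144.41304348] ((558.588623046875, 252.5274200439453), 7.944766521453857) [558.78437375 252.4283384 ]
mid [576.78082275 211.40446472] dist 89.93450026808539 yaw 23.863904334132897
```

```bash
python3 plan.py 0.5771 0.2105 0.012 23.85 4
```

```text
[ 5.789000e-01  2.095000e-01  1.447000e-01 -1.799845e+02  1.440000e-02
  2.337510e+01] [[-0.03, -0.04, 3.32, np.float64(-0.002)], [-0.03, -0.04, 3.32, np.float64(-0.002)], [-0.03, -0.04, 3.32, np.float64(-0.002)], [-0.03, -0.04, 3.31, np.float64(-0.002)]] end [0.5771 0.2105 0.012 ] [-1.7998e+02  1.0000e-02  2.3830e+01]
```

```bash
python3 -m pendant '[[-0.03,-0.04,3.3,-0.002],[-0.03,-0.04,3.3,-0.002],[-0.03,-0.04,3.3,-0.002],[-0.03,-0.04,2.8,-0.002],[0,0,0.5,0],[0,0,0,0],[0,0,0,0]]'
python3 - <<'E'
from rig import env, viewer
from h import *
d=viewer.get_image("wrist"); im=d["color"]; cv2.imwrite("pics/w2.png",im)
E
```

```text
clock: 2.75
ee_pos: [0.5783, 0.2106, 0.0142]
tool_rot: [180.0, -0.1, 23.8]
force: [1.3, 0.1, -0.4]
finger_gap: 0.0952
```

View pics/w2.png

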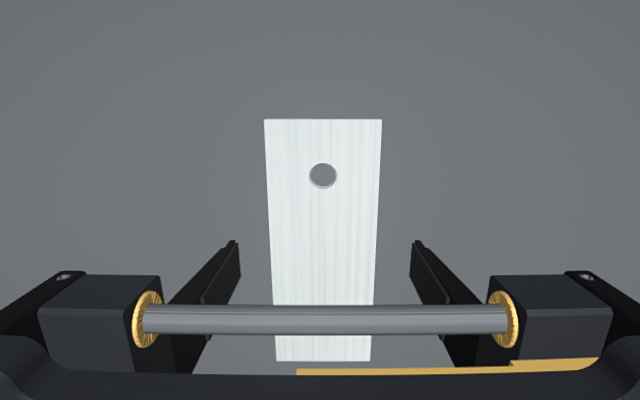

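The blank sits between the fingers, its far hole at (322,176). I'll go down and grip.

```bash
python3 -m pendant '[[-0.1,0,0.8,0],[0,0,0.3,0],[0,0,0.1,0],[0,0,0,0],[0,0,0,0]]'
python3 -m pendant '[[0,0,0,0],[0,0,0,0],[0,0,0,0],[0,0,0,0],[0,0,0,0],[0,0,0,0]]' 0 50
```

```text
clock: 3.3
ee_pos: [0.577, 0.2095, 0.0007]
tool_rot: [-180.0, -0.0, 23.8]
force: [-0.1, 0.1, -0.8]
finger_gap: 0.0952
clock: 3.9
ee_pos: [0.577, 0.2096, 0.0007]
tool_rot: [-180.0, -0.0, 23.8]
force: [1.2, 0.3, 0.2]
finger_gap: 0.0594
```

```bash
python3 -m pendant '[[0,0,-1,0],[0,0,-2,0],[0,0,-3,0],[0,0,-3,0],[0,0,-3,0],[0,0,0,0]]'
python3 plan.py 0.606 -0.12 0.13 -0.6 10
python3 blank.py 0.128
```

```text
clock: 4.5
ee_pos: [0.5782, 0.2099, 0.1247]
tool_rot: [179.9, -0.3, 23.8]
force: [0.0, -0.1, -4.4]
finger_gap: 0.06
[ 5.782000e-01  2.099000e-01  1.247000e-01  1.799449e+02 -3.409000e-01
  2.378540e+01] [[-1.08, 3.13, -0.06, np.float64(0.043)], [-0.94, 3.17, -0.06, np.float64(0.043)], [-0.8, 3.21, -0.06, np.float64(0.043)], [-0.66, 3.24, -0.06, np.float64(0.043)], [-0.52, 3.27, -0.05, np.float64(0.043)], [-0.38, 3.29, -0.06, np.float64(0.043)], [-0.24, 3.3, -0.05, np.float64(0.043)], [-0.1, 3.31, -0.06, np.float64(0.043)], [0.04, 3.32, -0.05, np.float64(0.043)], [0.18, 3.31, -0.06, np.float64(0.043)]] end [ 0.606 -0.12   0.13 ] [-179.91   -0.33   -0.85]
((567.51904296875, 234.23858642578125), (61.22090148925781, 98.45743560791016), 23.785734176635742)
hole [324.47560976 180.03658537] ((559.6046752929688, 252.120849609375), 7.99618673324585) [559.68010052 251.91342546]
```

```bash
python3 -m pendant '[[-1.1,3.1,-0.1,0.043],[-0.9,3.2,-0.1,0.043],[-0.8,3.2,-0.1,0.043],[-0.7,3.2,-0.1,0.043],[-0.5,3.3,-0.1,0.043],[-0.4,3.3,0,0.043],[-0.2,3.3,0,0.043],[-0.1,3.3,0,0.043]]'
python3 -m pendant '[[0,3.3,0,0.043],[0.2,3.3,0,0.04],[0,4,0,0],[0,4,0,0],[0,4,0,0],[0,4,0,0],[0,4,0,0],[0,4,0,0]]'
python3 -m pendant '[[0,0,0,0],[0,0,0,0],[0,0,0,0]]'
python3 - <<'E'
from rig import env, viewer
from h import *
d=viewer.get_image("wrist"); im=d["color"]; cv2.imwrite("pics/w3.png",im)
print(d["position"],d["rotation"])
E
```

```text
clock: 5.35
ee_pos: [0.5984, -0.0553, 0.1237]
tool_rot: [-179.9, 0.2, 4.0]
force: [1.1, 1.7, -4.8]
finger_gap: 0.0591
clock: 6.15
ee_pos: [0.6007, -0.3611, 0.1232]
tool_rot: [-179.9, 0.2, -0.7]
force: [0.6, 0.8, -4.8]
finger_gap: 0.059
clock: 6.45
ee_pos: [0.6012, -0.3588, 0.1242]
tool_rot: [-179.9, 0.1, -0.7]
force: [-0.6, 0.9, -3.8]
finger_gap: 0.0596
[ 0.60249977 -0.2766997   0.29360436] [-16.786077     0.09894965  -0.65273536]
```

View pics/w3.png

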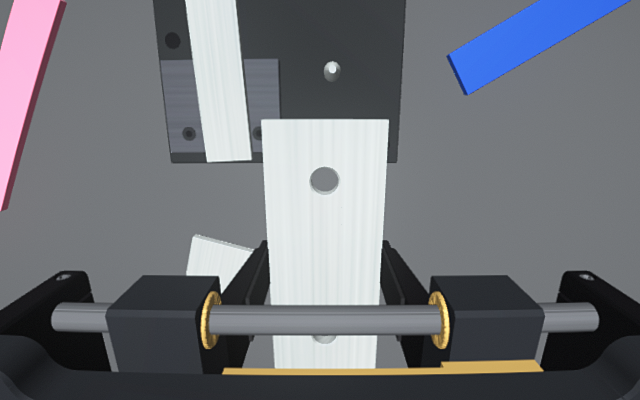

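```bash
python3 -m pendant '[[0,4,0,0],[0,4,0,0],[0,1.5,0,0],[0,0,0,0],[0,0,0,0],[0,0,0,0]]'
cat > dow.py <<'E'
from rig import env, viewer
from h import *
import sys
d=viewer.get_image("wrist"); im=d["color"]; cv2.imwrite(f"pics/{sys.argv[1]}.png",im)
cv2.imwrite(f"pics/{sys.argv[1]}c.png",cv2.resize(im[0:200,250:410],None,fx=3,fy=3,interpolation=cv2.INTER_CUBIC)[:600])
hsv=cv2.cvtColor(im,cv2.COLOR_BGR2HSV)
m=((hsv[...,2]>110)&(hsv[...,1]<60)).astype(np.uint8)
n,l,st,ce=cv2.connectedComponentsWithStats(m)
for i in range(1,n):
    if 30<st[i,4]<1500: print(st[i],ce[i])
E
python3 dow.py w4
```

```text
clock: 7.1
ee_pos: [0.6009, -0.4532, 0.1256]
tool_rot: [-180.0, 0.0, -0.6]
force: [0.3, 0.5, -3.6]
finger_gap: 0.0592
[245   0  30  22 400] [260.4475  13.33  ]
[156  14  35  10 145] [171.75172414  19.92413793]
[  52  307   56   23 1107] [ 79.06052394 318.44444444]
[ 543  307   56   23 1103] [570.         318.58295558]
[103 333  15  38 206] [109.65048544 351.28640777]
```

View pics/w4c.png

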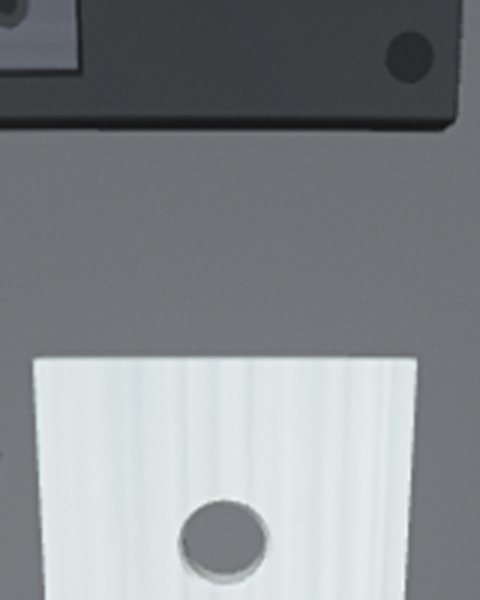

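Wrong direction: this view has lost the dowels. I'll go back to y ≈ -0.36 for the right dowel, then to -0.27 for the left.

```bash
python3 -m pendant '[[0,-4,0,0],[0,-4,0,0],[0,-2,0,0],[0,0,0,0],[0,0,0,0],[0,0,0,0]]'
python3 dow.py w5
python3 -m pendant '[[0,-4,0,0],[0,-4,0,0],[0,-1,0,0],[0,0,0,0],[0,0,0,0],[0,0,0,0]]'
python3 dow.py w6
python3 - <<'E'
import cv2,numpy as np
a=cv2.imread('pics/w5.png')[30:130,290:370];b=cv2.imread('pics/w6.png')[30:130,290:370]
cv2.imwrite('pics/w56.png',cv2.resize(np.hstack([a,b]),None,fx=5,fy=5,interpolation=cv2.INTER_CUBIC))
E
```

```text
clock: 7.75
ee_pos: [0.6019, -0.3556, 0.1258]
tool_rot: [180.0, -0.0, -0.7]
force: [0.8, -0.5, -4.7]
finger_gap: 0.0591
[  0   0  15  54 418] [ 4.52392344 18.0215311 ]
[323  66  15  16 165] [329.2         72.67272727]
[  8 140  11  37  60] [ 13.11666667 158.45      ]
[  0 178   9  35  65] [  3.32307692 195.84615385]
[  52  306   56   24 1221] [ 79.25634726 317.6986077 ]
[ 542  306   57   25 1213] [569.8573784  317.94311624]
[103 333  15  38 232] [109.70689655 351.39224138]
[534 333  13  33 182] [540.41758242 347.65934066]
clock: 8.4
ee_pos: [0.6028, -0.2665, 0.1255]
tool_rot: [180.0, -0.0, -0.8]
force: [1.2, -1.3, -4.2]
finger_gap: 0.0597
[323  65  16  16 169] [329.39053254  71.47337278]
[  0 286  21  24 259] [  6.55212355 296.7027027 ]
[  52  305   56   25 1234] [ 79.29335494 317.61102107]
[ 542  306   57   25 1224] [569.875      317.93218954]
[103 333  15  38 236] [109.76694915 351.42372881]
[534 333  13  33 182] [540.41758242 347.65934066]
```

View pics/w56.png

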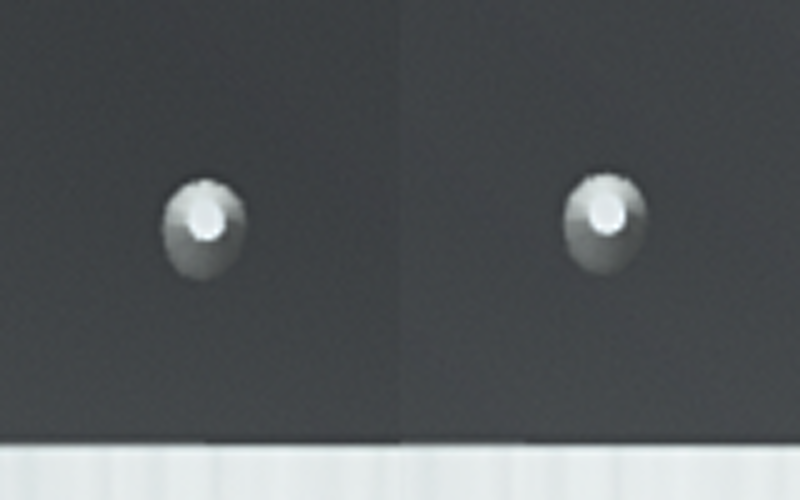

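View pics/w6.png

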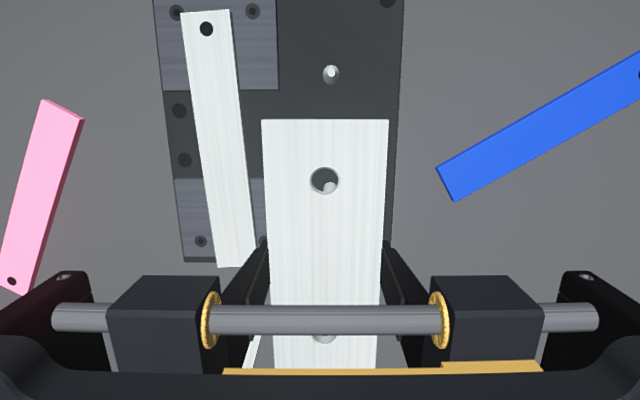

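The right dowel's cap is at (331.4,73.8) in w5. The left dowel's cap is at (331.4,72.8) in w6, where the hole is at about (324,180). Next: the offset.

```bash
cat > off.py <<'E'
from rig import env, viewer
from h import *
import sys
d=viewer.get_image("wrist"); im=d["color"]; cv2.imwrite(f"pics/{sys.argv[1]}.png",im)
s=env.get_state(); zt=s["ee_pos"][2]+.0073
g=cv2.cvtColor(im,cv2.COLOR_BGR2GRAY)
# cap
r=g[10:118,290:375]; m=(r>175).astype(np.uint8)
n,l,st,ce=cv2.connectedComponentsWithStats(m)
D=None
for i in range(1,n):
    if 8<st[i,4]<120: c=ce[i]+[290,10]; print('cap',c,st[i,4]); D=cast(d,c,.05)[0]; print('dowel',np.round(D,4))
# hole: dark region in blank
r=g[125:260,285:365]; m=(r<165).astype(np.uint8)
cs,_=cv2.findContours((g>185).astype(np.uint8)[121:270,270:375],cv2.RETR_CCOMP,cv2.CHAIN_APPROX_NONE)
for h in cs:
    x,y,w,hh=cv2.boundingRect(h)
    if 20<w<45 and 18<hh<45:
        P=cast(d,h+[270,121],zt); e=cv2.minEnclosingCircle((P[:,:2]*1000).astype(np.float32)); print('hole px',x+270+w/2,y+121+hh/2,e)
        # bright lower wall may be included: use upper arc fit
        if D is not None: print('dowel-hole mm',D[:2]*1000-np.array(e[0]))
print(s["ee_pos"],s["tool_rot"])
E
python3 off.py w7
```

```text
cap [330.32631579  70.32631579] 95
dowel [ 0.6081 -0.1614  0.05  ]
hole px 324.5 180.0 ((603.0327758789062, -219.58721923828125), 7.578639030456543)
dowel-hole mm [ 5.05915665 58.19764083]
[ 0.60269236 -0.26619155  0.12545012] [ 1.79997057e+02 -3.51182207e-03 -7.63684943e-01]
```

```bash
python3 - <<'E'
from rig import env, viewer
from h import *
d=viewer.get_image("wrist")
print(cast(d,[(331.4,72.8)],.05), env.get_state()["ee_pos"])
g=cv2.cvtColor(d["color"],cv2.COLOR_BGR2GRAY); print(g[62:86:1,325:338])
E
```

```text
[[ 0.60874836 -0.16280069  0.05      ]] [ 0.602692   -0.26596614  0.12542752]
[[ 66  66  66  66  66  65  66  66  66  66  66  66  66]
 [ 67  66  66  63  63  63  62  62  64  66  66  67  66]
 [ 65  65  62  60  64  63  68  69  60  58  63  64  67]
 [ 65  59  63  77 118 126 152 147  97  73  67  62  64]
 [ 60  70 124 183 199 202 209 202 184 173 140  73  61]
 [ 73 143 192 214 218 220 220 214 206 202 181 131  72]
 [140 189 206 215 220 222 222 216 208 196 185 164 123]
 [185 200 207 215 224 227 227 224 214 195 183 170 152]
 [191 203 209 218 228 228 228 228 230 200 167 153 143]
 [180 190 204 225 230 229 228 228 232 230 158 140 132]
 [173 180 192 227 231 230 229 228 231 235 155 126 122]
 [165 172 183 234 233 229 229 229 232 238 140  95  97]
 [141 144 156 221 237 233 230 231 236 240 110  81  85]
 [128 128 133 191 237 239 236 238 240 211  95  84  85]
 [125 121 120 130 189 238 244 244 186 106  75  78  83]
 [121 118 112 110 115 124 144 117  94  79  77  76  78]
 [114 113 112 113 108 100 101  90  87  85  79  77  76]
 [113 114 114 112 105 102  99  92  89  85  78  78  75]
 [110 112 112 110 105 100 100  93  88  83  78  76  74]
 [103 107 111 107 105 100  98  93  87  82  78  75  71]
 [ 89 103 104 102 101 100  95  87  85  81  76  71  70]
 [ 69  87  98  97  97  94  93  86  82  77  71  68  68]
 [ 66  70  85  86  89  88  85  78  74  72  69  69  68]
 [ 68  66  69  68  72  72  76  68  66  68  67  68  70]]
```

```bash
python3 -m pendant '[[0.15,-1.9,0,0],[0.15,-1.9,1,0],[0.16,-1.9,1.5,0],[0,0,1.5,0],[0,0,1.5,0],[0,0,0,0],[0,0,0,0],[0,0,0,0]]'
python3 off.py w8
```

```text
clock: 9.35
ee_pos: [0.6084, -0.2086, 0.0711]
tool_rot: [180.0, -0.1, -0.7]
force: [0.8, -0.4, -5.6]
finger_gap: 0.059
hole px 324.5 179.5 ((608.7080688476562, -161.5337371826172), 7.459132194519043)
[ 0.60841664 -0.20853221  0.07123479] [ 1.79977798e+02 -6.19081761e-02 -7.19090734e-01]
```

View pics/w8.png

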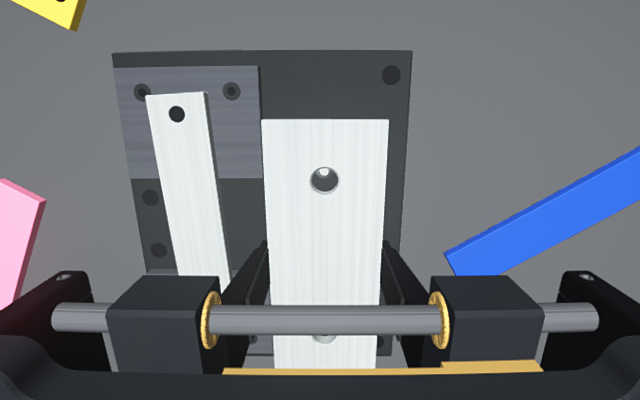

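```bash
python3 - <<'E'
from rig import env, viewer
from h import *
d=viewer.get_image("wrist"); im=d["color"]
g=cv2.cvtColor(im,cv2.COLOR_BGR2GRAY)
print(g[162:198,308:342])
cv2.imwrite("pics/w8c.png",cv2.resize(im[155:205,300:350],None,fx=10,fy=10,interpolation=cv2.INTER_CUBIC))
print(cast(d,[(324.5,172.5)],.05), env.get_state()["ee_pos"])
E
```

```text
[[237 235 233 ... 238 236 237]
 [237 235 233 ... 237 236 236]
 [237 235 233 ... 237 236 237]
 ...
 [238 236 233 ... 235 236 237]
 [238 236 234 ... 235 236 237]
 [238 236 233 ... 235 236 236]]
[[ 0.60895734 -0.16357167  0.05      ]] [ 0.60837805 -0.20847232  0.07128054]
```

View pics/w8c.png

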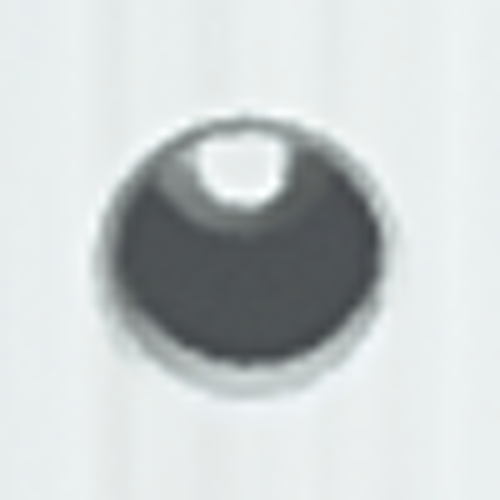

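```bash
python3 -m pendant '[[0.02,0.11,0.5,0],[0,0,0.8,0],[0,0,0.7,0],[0,0,0.4,0],[0,0,0,0],[0,0,0,0]]'
python3 - <<'E'
from rig import env, viewer
from h import *
d=viewer.get_image("wrist"); im=d["color"]
cv2.imwrite("pics/w9c.png",cv2.resize(im[150:210,290:360],None,fx=10,fy=10,interpolation=cv2.INTER_CUBIC))
print(env.get_state()["moment"])
E
```

```text
clock: 10.05
ee_pos: [0.6084, -0.2091, 0.0465]
tool_rot: [-180.0, 0.0, -0.7]
force: [0.4, -0.4, -4.3]
finger_gap: 0.0596
[-0.06226213  0.05897942 -0.00206825]
```

View pics/w9c.png

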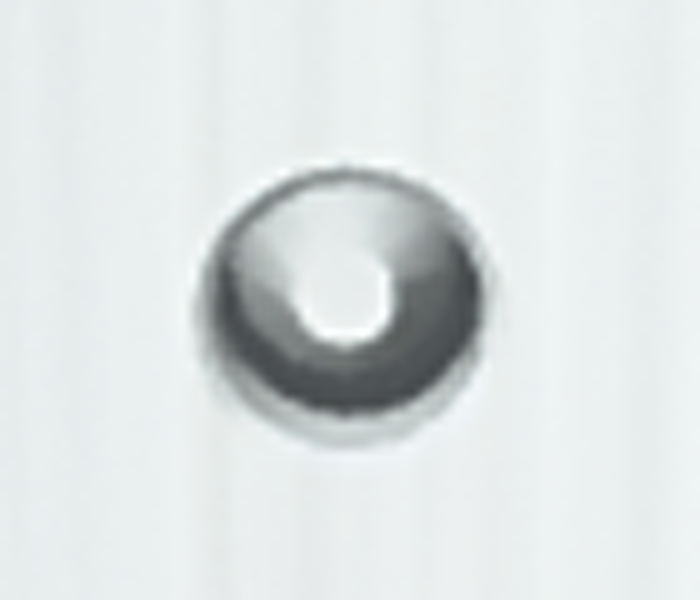

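```bash
python3 -m pendant '[[0,0.03,0.3,0],[0,0,0.3,0],[0,0,0.3,0],[0,0,0,0],[0,0,0,0]]'
```

```text
clock: 10.6
ee_pos: [0.6083, -0.2094, 0.0375]
tool_rot: [-180.0, 0.0, -0.7]
force: [-0.6, 0.2, -4.5]
finger_gap: 0.0597
```

No contact force. I'll continue down.

```bash
python3 -m pendant '[[0,0,0.4,0],[0,0,0.4,0],[0,0,0.4,0],[0,0,0.4,0],[0,0,0,0],[0,0,0,0]]'
python3 -m pendant '[[0,0,0.1,0],[0,0,0.1,0],[0,0,0.1,0],[0,0,0.1,0],[0,0,0,0],[0,0,0,0]]'
```

```text
clock: 11.2
ee_pos: [0.6083, -0.2094, 0.0214]
tool_rot: [-180.0, 0.0, -0.7]
force: [-0.3, 0.7, -4.6]
finger_gap: 0.0596
clock: 11.8
ee_pos: [0.6083, -0.2094, 0.0175]
tool_rot: [-180.0, 0.0, -0.7]
force: [0.2, 0.6, -4.6]
finger_gap: 0.0596
```

```bash
python3 -m pendant '[[0,0,0.04,0],[0,0,0.04,0],[0,0,0.03,0],[0,0,0,0]]'
python3 -m pendant '[[0,0,0.04,0],[0,0,0.0,0],[0,0,0,0]]'
```

```text
clock: 12.2
ee_pos: [0.6084, -0.2094, 0.0167]
tool_rot: [-180.0, -0.0, -0.7]
force: [-1.4, 0.5, -1.7]
finger_gap: 0.0592
clock: 12.5
ee_pos: [0.6083, -0.2094, 0.0167]
tool_rot: [180.0, -0.0, -0.7]
force: [-3.2, 1.3, 6.1]
finger_gap: 0.0596
```

```bash
python3 -m pendant '[[0,0,0,0],[0,0,0,0],[0,0,0,0]]' 0.72
python3 -m pendant '[[0,0,-1,0],[0,0,-3,0],[0,0,-4,0],[0,0,-4,0],[0,0,0,0],[0,0,0,0]]'
python3 - <<'E'
from rig import env, viewer
from h import *
for n in ["wrist","top"]:
    d=viewer.get_image(n); cv2.imwrite(f"pics/a_{n}.png",d["color"])
E
```

```text
clock: 12.8
ee_pos: [0.609, -0.2097, 0.0164]
tool_rot: [180.0, -0.1, -0.7]
force: [1.5, -0.0, 2.7]
finger_gap: 0.0683
clock: 13.4
ee_pos: [0.6084, -0.2094, 0.1372]
tool_rot: [180.0, -0.1, -0.7]
force: [-0.5, 0.8, -1.2]
finger_gap: 0.0683
```

View pics/a_wrist.png

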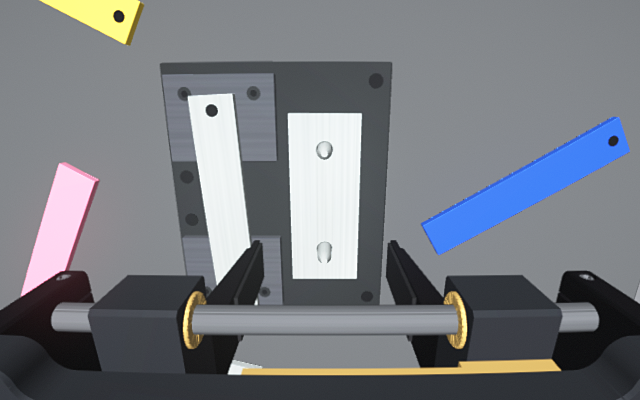

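The wrist view shows the blank seated, with dowels protruding at (324,150) and (324,250). Now I'll move over the straightedge and measure it.

```bash
python3 -m pendant '[[-3,0,0,0],[-3,0,0,0],[-2.5,0,0,0],[0,0,1,0],[0,0,0,0],[0,0,0,0]]' 1
cat > se.py <<'E'
from rig import env, viewer
from h import *
import sys
d=viewer.get_image("wrist"); im=d["color"]; cv2.imwrite(f"pics/{sys.argv[1]}.png",im)
g=cv2.cvtColor(im,cv2.COLOR_BGR2GRAY)
# row-wise edges of bright bar
L=[];Rr=[]
x0,x1,ya,yb=map(int,sys.argv[2:6])
for y in range(ya,yb,4):
    xs=np.where(g[y,x0:x1]>170)[0]
    if len(xs)>20: L.append((x0+xs[0]-.5,y)); Rr.append((x0+xs[-1]+.5,y))
for nm,E in (("L",L),("R",Rr)):
    P=cast(d,E,.0323)[:,:2]*1000
    for _ in range(3):
        c=np.polyfit(P[:,1],P[:,0],1); r=P[:,0]-np.polyval(c,P[:,1]); P=P[np.abs(r)<max(.6,2*r.std())]
    print(nm,len(P),'x at y=-208:',np.polyval(c,-208),'yaw',-np.degrees(np.arctan(c[0])),'ymax',P[:,1].max())
s=env.get_state(); print(s["ee_pos"],s["tool_rot"],s["force"])
E
python3 se.py s1 270 400 130 290
```

```text
clock: 14.1
ee_pos: [0.5239, -0.2084, 0.1253]
tool_rot: [-180.0, 0.1, -0.7]
force: [-0.3, -0.1, -0.4]
finger_gap: 0.0951
L 40 x at y=-208: 504.69639106825656 yaw 2.006682971646015 ymax -144.26941663531954
R 39 x at y=-208: 585.0744687115409 yaw 3.029116717765304 ymax -145.07878206463272
[ 0.52397634 -0.20840375  0.12549802] [-1.79975569e+02  3.22633664e-02 -6.73458081e-01] [ 0.74405701 -0.7184076   0.80908187]
```

View pics/s1.png

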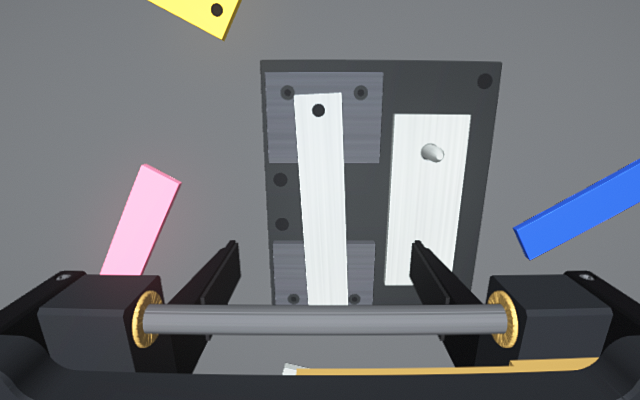

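```bash
python3 se.py s2 270 372 130 290; python3 plan.py 0.5228 -0.2075 0.05 2.0 3
```

```text
L 40 x at y=-208: 504.6997467045179 yaw 2.0585958769664647 ymax -144.30674455360466
R 40 x at y=-208: 540.3218119030297 yaw 1.936442539065649 ymax -144.7330858514698
[ 0.52401594 -0.20837675  0.12570246] [-1.79986848e+02  1.12806014e-02 -6.65507604e-01] [ 0.62211861 -0.26007076  0.52645822]
[ 5.240000e-01 -2.084000e-01  1.257000e-01 -1.799868e+02  1.130000e-02
 -6.655000e-01] [[-0.04, -0.03, 2.52, np.float64(-0.016)], [-0.04, -0.03, 2.53, np.float64(-0.016)], [-0.04, -0.03, 2.52, np.float64(-0.016)]] end [ 0.5228 -0.2075  0.05  ] [-1.7999e+02  1.0000e-02  2.0800e+00]
```

```bash
python3 -m pendant '[[-0.04,-0.03,2.5,-0.016],[-0.04,-0.03,2.5,-0.016],[-0.04,-0.03,2.5,-0.016],[0,0,1.5,0],[0,0,0.6,0],[0,0,0,0],[0,0,0,0],[0,0,0,0]]' 0.6
```

```text
clock: 15.0
ee_pos: [0.5226, -0.2076, 0.031]
tool_rot: [180.0, -0.1, 2.1]
force: [-0.4, 0.1, 0.4]
finger_gap: 0.0571
```

```bash
python3 -m pendant '[[0,0,0.2,0],[0,0,0,0],[0,0,0,0],[0,0,0,0],[0,0,0,0],[0,0,0,0]]' 0 10
```

```text
clock: 15.6
ee_pos: [0.5222, -0.2075, 0.0283]
tool_rot: [180.0, -0.0, 2.1]
force: [-0.4, 1.0, 3.1]
finger_gap: 0.0358
```

```bash
python3 -m pendant '[[0.3,0,0,0.024],[0.6,0,0,0.023],[0.9,0,0,0],[1.1,0,0,0],[1.1,0,0,0],[0.9,0,0,0],[0,0,0,0],[0,0,0,0]]'
python3 se.py s3 255 410 130 290
```

```text
clock: 16.4
ee_pos: [0.5712, -0.2075, 0.0282]
tool_rot: [-180.0, 0.0, -0.7]
force: [0.4, 1.0, 4.2]
finger_gap: 0.0359
L 40 x at y=-208: 553.3937469631966 yaw -0.4896104057233596 ymax -136.55972275437972
R 37 x at y=-208: 617.2255301480106 yaw 3.5270184622975336 ymax -137.14027317029115
[ 0.57117377 -0.20743788  0.02820943] [-1.79975740e+02  3.66030181e-03 -6.61296092e-01] [0.51539972 2.21988018 3.97847154]
```

View pics/s3.png

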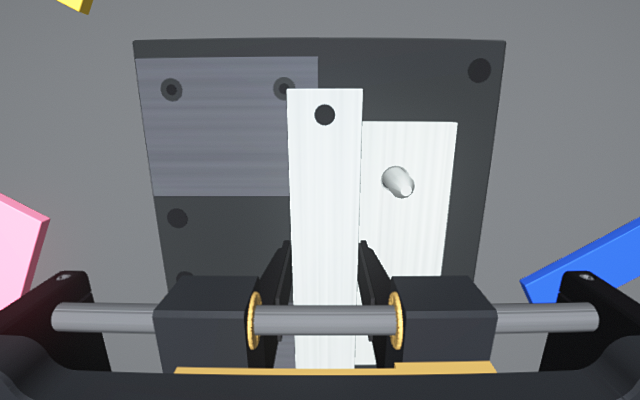

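```bash
python3 -m pendant '[[0.4,0,0,0],[0.4,0,0,0],[0.2,0,0,0],[0.1,0,0,0],[0,0,0,0]]'
python3 -m pendant '[[0.1,0,0,0],[0.05,0,0,0],[0.05,0,0,0],[0,0,0,0]]'
```

```text
clock: 16.95
ee_pos: [0.5803, -0.2075, 0.0281]
tool_rot: [-179.9, 0.2, -0.6]
force: [-9.2, 0.4, 9.7]
finger_gap: 0.0359
clock: 17.35
ee_pos: [0.5822, -0.2076, 0.0281]
tool_rot: [-179.9, 0.3, -0.6]
force: [-10.0, -0.3, 10.0]
finger_gap: 0.0359
```

```bash
python3 se.py s4 250 340 130 290; python3 - <<'E'
from rig import env, viewer
from h import *
print(env.get_state()["moment"])
for n in ["scene"]:
    d=viewer.get_image(n); cv2.imwrite(f"pics/b_{n}.png",cv2.resize(d["color"][130:240,180:330],None,fx=5,fy=5,interpolation=cv2.INTER_CUBIC))
E
```

```text
L 40 x at y=-208: 564.349672699834 yaw -0.5388067842598413 ymax -136.6660068114333
R 40 x at y=-208: 590.2425140001279 yaw 0.10365837028154862 ymax -136.9521943711904
[ 0.58213311 -0.20754537  0.0280476 ] [-179.92020325    0.2567821    -0.64098064] [-10.43845922  -0.82324794  10.2337692 ]
[ 0.00783124  2.16963488 -0.07750229]
```

View pics/s4.png

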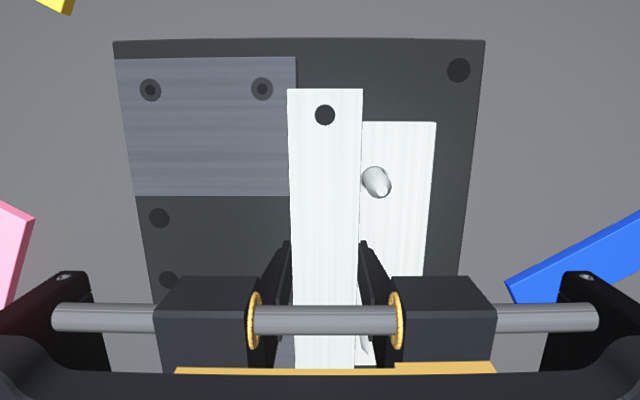

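View pics/b_scene.png

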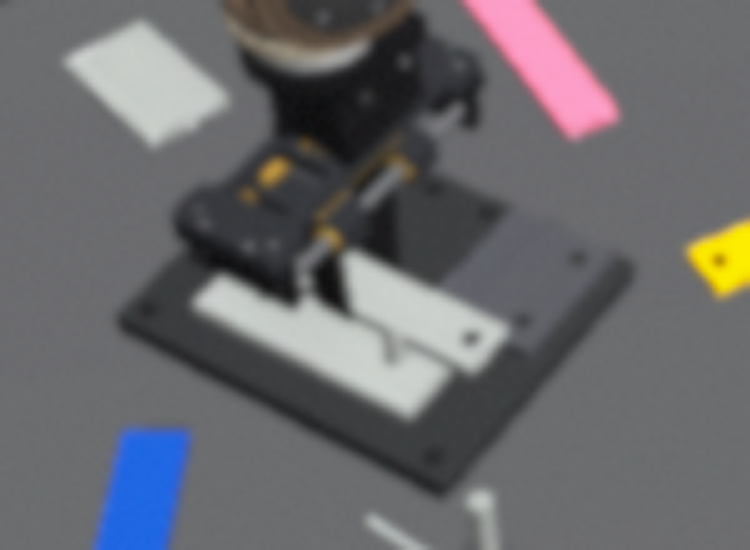

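```bash
python3 -m pendant '[[0,0,0,0],[0,0,0,0],[0,0,0,0]]' 0.44
python3 -m pendant '[[0.1,0,0,0],[0.1,0,0,0],[0.1,0,0,0],[0.05,0,0,0],[0,0,0,0],[0,0,0,0]]'
```

```text
clock: 17.75
ee_pos: [0.5843, -0.208, 0.028]
tool_rot: [180.0, -0.0, -0.6]
force: [0.6, 0.8, -0.4]
finger_gap: 0.0417
clock: 18.35
ee_pos: [0.5871, -0.2078, 0.0279]
tool_rot: [-180.0, 0.1, -0.6]
force: [-5.3, 0.5, 0.5]
finger_gap: 0.0415
```

```bash
python3 -m pendant '[[0.05,0,0,0],[0,0,0,0],[0,0,0,0]]';python3 -m pendant '[[0.05,0,0,0],[0,0,0,0],[0,0,0,0]]'; python3 se.py s5 250 335 130 290
```

```text
clock: 18.65
ee_pos: [0.5872, -0.2077, 0.0279]
tool_rot: [-180.0, 0.1, -0.6]
force: [-6.6, -0.3, 2.3]
finger_gap: 0.0417
clock: 18.95
ee_pos: [0.5873, -0.2077, 0.0278]
tool_rot: [-179.9, 0.2, -0.6]
force: [-9.3, -1.5, 3.0]
finger_gap: 0.0418
L 40 x at y=-208: 566.4855998915247 yaw -0.7296582473509934 ymax -136.77477035965234
R 40 x at y=-208: 592.6621568097963 yaw -0.11857731897281266 ymax -137.0671381946545
[ 0.58727511 -0.20768181  0.02785767] [-1.79944906e+02  1.74734788e-01 -6.15364459e-01] [-9.56784499 -0.57205051  3.62874606]
```

View pics/s5.png

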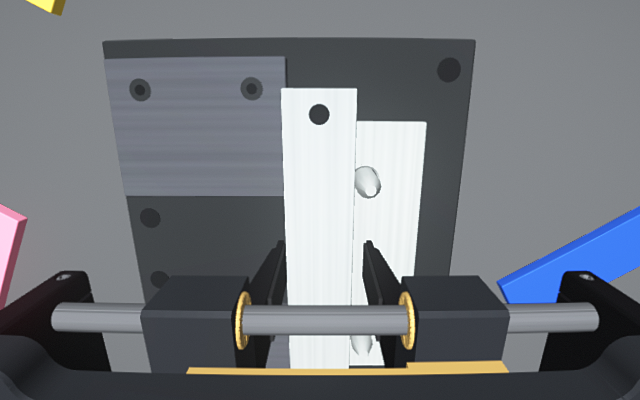

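```bash
python3 -m pendant '[[0.05,0,0,0],[0.05,0,0,0],[0.05,0,0,0],[0,0,0,0],[0,0,0,0]]'
```

```text
clock: 19.5
ee_pos: [0.5874, -0.2077, 0.0277]
tool_rot: [-179.9, 0.3, -0.6]
force: [-16.7, -1.7, 6.9]
finger_gap: 0.0421
```

```bash
python3 -m pendant '[[-0.2,0,0,0],[-0.2,0,0,0],[0,0,0,0],[0,0,0,0]]' 0.48
python3 - <<'E'
from rig import env
s=env.get_state();print(s["ee_pos"],s["force"])
E
```

```text
clock: 19.9
ee_pos: [0.5865, -0.2079, 0.0282]
tool_rot: [180.0, -0.0, -0.6]
force: [-1.3, -0.2, 0.5]
finger_gap: 0.0455
[ 0.58651745 -0.20793029  0.02819655] [-1.28540378 -0.15042196  0.47733648]
```

```bash
python3 -m pendant '[[0,0,-0.5,0],[0,0,-2,0],[0,0,-4,0],[0,-3,-4,0],[0,4,-2,0],[0,4,0,0],[0,4,0,0],[0,0,0,0]]'
python3 - <<'E'
from rig import env, viewer
from h import *
for n in ["wrist","top"]:
    d=viewer.get_image(n); cv2.imwrite(f"pics/e_{n}.png",d["color"])
cv2.imwrite("pics/e_topc.png",cv2.resize(d["color"][150:250,330:480],None,fx=5,fy=5,interpolation=cv2.INTER_CUBIC))
E
```

```text
clock: 20.7
ee_pos: [0.5849, -0.3021, 0.1536]
tool_rot: [179.9, -0.1, -0.8]
force: [0.0, -0.7, 0.2]
finger_gap: 0.0457
```

View pics/e_wrist.png

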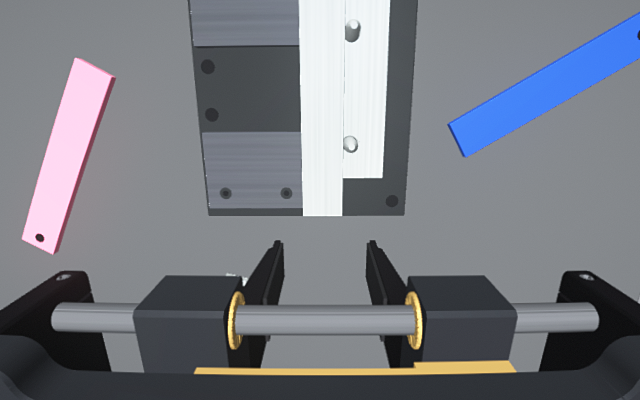

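View pics/e_topc.png

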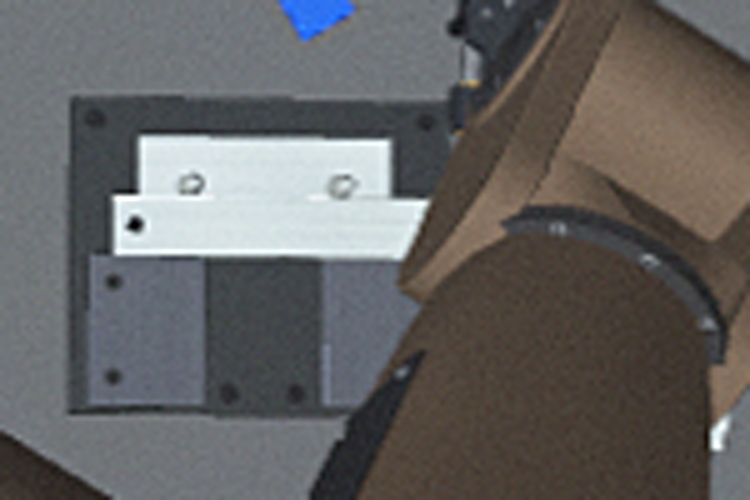

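The straightedge lies along both dowels, at (352,30) and (350,144). I'll check the gaps in an enlarged crop.

```bash
python3 - <<'E'
from rig import env, viewer
from h import *
d=viewer.get_image("wrist"); im=d["color"]
c=np.hstack([im[5:55,315:385],im[120:170,315:385]])
cv2.imwrite("pics/f.png",cv2.resize(c,None,fx=5.7,fy=8,interpolation=cv2.INTER_CUBIC))
g=cv2.cvtColor(im,cv2.COLOR_BGR2GRAY)
for y in (150,190,205): print(y,g[y,296:350])
L=[];R=[]
for y in range(184,212,2):
    xs=np.where(g[y,285:360]>170)[0]; L.append((285+xs[0]-.5,y)); R.append((285+xs[-1]+.5,y))
for nm,E in (('L',L),('R',R)):
    P=cast(d,E,.0323)*1000; print(nm,P[:,:2].mean(0))
L=[]
for y in range(5,130,3):
    xs=np.where(g[y,285:335]>180)[0]; L.append((285+xs[0]-.5,y))
P=cast(d,L,.0323)*1000; c=np.polyfit(P[:,1],P[:,0],1); print('left edge yaw',-np.degrees(np.arctan(c[0])),'x@-163,-253',np.polyval(c,[-163,-253]))
# blank right edge yaw
L=[]
for y in range(5,170,3):
    xs=np.where(g[y,360:405]>170)[0]; L.append((360+xs[-1]+.5,y))
P=cast(d,L,.024)*1000; c=np.polyfit(P[:,1],P[:,0],1); print('blank R edge yaw',-np.degrees(np.arctan(c[0])),'x@',np.polyval(c,[-163,-253]))
E
```

```text
150 [125 125 126 126 120 133 241 240 241 242 242 242 239 240 240 242 243 242
 240 239 239 241 241 239 240 242 242 244 242 239 239 241 241 240 241 242
 243 242 242 242 242 241 242 241 237 243 252 195 163 174 189 205 225 238]
190 [124 123 124 123 123 120 151 246 243 243 242 242 242 241 241 242 243 244
 242 241 241 242 243 240 241 243 243 244 242 238 238 240 241 242 242 241
 242 242 241 242 242 242 241 240 241 248 255 133  72  79  82  82  81  82]
205 [127 128 128 129 128 122 144 255 245 242 242 242 242 242 243 242 243 244
 244 242 242 242 243 241 242 243 244 244 242 239 237 240 242 243 242 240
 241 242 242 242 243 242 242 240 244 253 200  94  75  79  81  81  80  80]
L [ 565.24979818 -294.99741002]
R [ 600.93649331 -295.43977073]
left edge yaw -0.7518737986636788 x@-163,-253 [566.82881669 565.64770829]
blank R edge yaw -0.6941212629153655 x@ [638.90961075 637.81923427]
```

View pics/f.png

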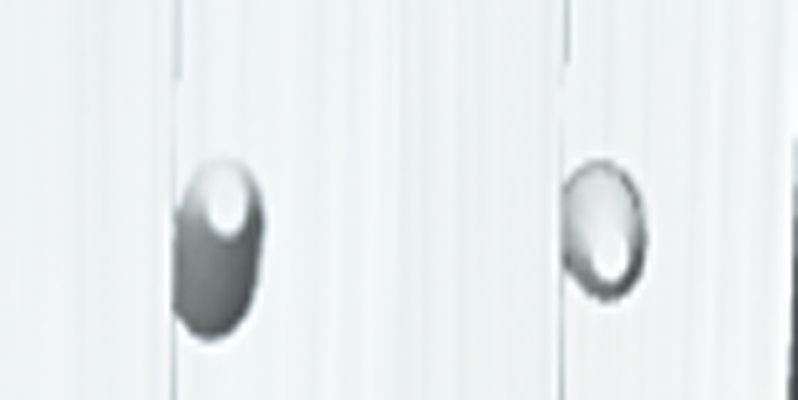

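Both dowels sit tangent to the edge with no visible gap, so I'm handing in.

```bash
python3 - <<'E'
from rig import env
print(env.job_done(), env.get_state()["clock"])
E
```

```text
the job is handed in; nothing more can be done
the job is handed in; nothing more can be done
```

The blank is seated over both dowels and the straightedge lies flat against them. I handed the job in at about 21 s of the 56 s allowed; no verdict was reported.

**Blank:** I gripped it across its width and lined its hole up over the left dowel using the wrist camera. I then let it down in small steps until the force showed contact with the base (about 10 N change), and released it. Afterwards the picture showed both dowels standing through the holes.

**Straightedge:** I gripped it lightly, turned it parallel to the dowels and slid it over the blank without lifting it. About 2 mm short of the dowels I loosened the jaws and pushed with the back finger, so the bar could settle against both. It stopped against them, and I pushed on to about 17 N.

**Last checks:**
- **Contact:** the enlarged crop showed both dowels touching the long edge with no visible gap.
- **Alignment:** the straightedge measured about -0.75° and the blank about -0.69°, so they agree to within 0.1°.
- **Bystanders:** nothing touched the other tools, offcut or look-alikes during the moves, but I did not re-measure their positions at the end.

**What did not go to plan:**
- I lost about 1.3 s on one wrong-way move while looking for the left dowel.
- The gripped slide near the end showed about 10 N, more than expected. It dropped to zero when I loosened the jaws.
- The top and wrist cameras disagreed by about 2 mm on where the blank first lay, which is within the stated calibration.

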